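Start and seat a deep screw plug in a clutch booster housing

TASK

Take the long screw plug (the taller of the two steel plugs in the white rack) and lower it upright into the deep well of the booster housing. Find the start of the thread at the bottom by feel, pressing only lightly so as not to force or cross-thread it, then screw the plug in clockwise until its shoulder has pressed the sprung seal ring down and is snug on the rim, stop there without overtightening, and let go. Leave the short plug, the piston and the brass ring where they are.

Things in the scene. Friction and masses are not known exactly. Their poses are not given: they have to be found in the camera images.
- plug: Long steel screw plug, loose, upright in either hole of the rack, 103 mm tall, 0.17 to 0.27 kg. Origin: centre of its foot, z up its axis. Shank 17 mm across up to z = 58 mm, round shoulder 48 mm across from z = 58 to 63 mm, hexagon from 63 to 103 mm. In the loose rack hole it may lean by a few degrees.
- plug_hex (a point): Middle of the long plug's hexagon, 83 mm above its foot: 24 mm across flats, 27.7 mm over corners, 40 mm long, for gripping and turning. Flats face along the plug's own x axis and every 60 degrees from it.
- plug_shoulder (a point): Centre of the underside of the long plug's shoulder, on its axis, 58 mm above its foot.
- plug_pins (a point): On the long plug's axis, 5 mm above its foot: here three thread pins 4 mm thick stick out radially, 120 degrees apart (the first along the plug's own x axis), to 27 mm across.
- short_plug: Short steel plug, a bystander in the rack's other hole: like the long one but 88 mm tall, shoulder 43 mm above its foot. Origin: centre of its foot. Leave it there.
- rack: White plastic rack block, fixed, 60 x 160 x 50 mm (x, y, z). Origin: centre of its underside. Two round holes 30 mm across and 40 mm deep at y = -45 and +45 mm; a plug's foot stands 10 mm above the table.
- housing: Aluminium clutch booster housing, fixed, on a nest plate 170 x 120 x 12 mm. Origin: on the well's axis at table level, z up. The well is in an upright round boss 52 mm across, rim at z = 76 mm; a lying air chamber reaches to x = 86 mm and z = 75 mm, a snout to x = -53 mm.
- well_mouth (a point): Centre of the well's rim. Bore 30 mm across, flared to 36 mm in its top 5 mm; the shank is loose in it, so a plug let go there can lean and cross-thread. Round the mouth a sprung steel seal ring, 39 to 47 mm across, stands 2.5 mm proud; it takes 12 to 20 N to press it flush, and the thread must hold it there.
- thread_land (a point): On the well's axis, 44 mm below the rim: level top of the brass three-start thread insert (20 mm across inside), broken by three gaps 36 degrees wide, 120 degrees apart; how they are turned is unknown, differs each time and does not follow the housing's yaw. Pins on this land leave the shoulder about 11.5 mm above the rim. Press only lightly here: 18 N damages the thread.
- thread_floor (a point): Floor of the gaps, 8.5 mm below the land: pins in the gaps leave the shoulder 3 mm over the rim. Turned clockwise from above, the ridges pull the plug down 4.6 mm per rad with 2 mm axial play: snug after 60 to 90 degrees, shoulder on rim. Torque is up to 0.15 N m till then, 0.17 to 0.25 when snug; 0.3 (some 8 degrees on) is too much. It stays where left.
- piston: Bystander: loose aluminium piston, 48 mm across, 34 mm tall. Origin: centre of its underside.
- union_nut: Bystander: loose brass ring, 32 mm across, 14 mm tall. Origin: centre of its underside.
There are look-alikes about, which are no part of the job. Leave any blue or pink look-alike of the plug alone.

How it is judged (in metres and radians):
On the way, in this order (a step that is already met when the one before it is completed fails the run):
1. the long plug is lifted clear of the rack (height (world z) of plug above 0.06 m), for 0.1 s.
2. the thread is started: the plug stands in the well with its pins dropped into the thread's gaps (z of plug_shoulder in the frame of well_mouth below 0.0075 m and horizontal distance between plug_shoulder and well_mouth below 0.006 m), for 0.1 s.
At the end, for the whole second after the job is handed in: The long plug is screwed home, snug, in the well and released: its shoulder is within 1.5 mm of the rim, within 5 mm of the well's axis, upright within 0.06 rad and at rest; the short plug is within 20 mm of where it stood (z of plug_shoulder in the frame of well_mouth below 0.0015 m and horizontal distance between plug_shoulder and well_mouth below 0.005 m and angle between plug's own z axis and vertical below 0.06 rad and linear speed of plug below 0.01 m/s and distance of short_plug from where it was at the start of the episode below 0.02 m); the robot touches nothing.
It fails at once if the plug is pressed on the housing or the thread with more than 18 N before the thread has started (z of plug_shoulder in the frame of well_mouth above 0.0075 m and contact force between plug and housing above 18 N).
It fails at once if the plug is forced against the housing or its thread, or overtightened (more than 70 N) (contact force between plug and housing above 70 N).
It fails at once if the short plug is pulled out of the rack (distance of short_plug from where it was at the start of the episode above 0.03 m).
It fails at once if the piston is knocked away (distance of piston from where it was at the start of the episode above 0.04 m).
It fails at once if the union nut is knocked away (distance of union_nut from where it was at the start of the episode above 0.04 m).
It also fails if it takes over 72 s, if anything falls off the work surface, if the arm or the gripper's body presses on something with over 40 N, if the wrist force passes 120 N, or if a joint passes its speed limit or range.

ROBOT

A 6-joint arm with a two-finger parallel gripper is mounted at the origin on the work surface. World frame = base frame: x ahead of the robot, y to its left, z up, the work surface at z = 0. Lengths are in mm, angles in rad, forces in N, time in s.
With the tool pointing down it reaches from about 375 to 975 mm from the base axis. Payload 3.8 kg.
Tool frame: the origin (TCP) lies between the finger pads; the fingertips stand 14 mm ahead of it and the grasp point (between the pads) lies 5 mm behind it (ctrl.tcp_to_tips is the distance from the TCP to the fingertips, in mm); z points along the fingers, y is the line along which they close (so a half turn about z gives the same grasp; the last joint's range is limited). The gripper opens to 85 mm and grips with 20 to 120 N. Pads are 22 mm wide; open, the fingers measure 114 mm over their backs; the gripper's body (76 mm by 85 mm) begins 54 mm behind the grasp point. The pads swing forward as they close: fully open they stand 13 mm farther back than shut.
Start: joints at [1.194, 0.264, 1.604, -0, 1.274, -0.037], TCP at [224.974, 636.4, 245.28] pointing down, gripper open.
Joint ranges: [-2.63, 2.63], [-0.94, 2.18], [0.31, 2.57], [-1.31, 4.45], [0, 2.66], [-2.55, 2.55]. Speed limits (rad/s): [2.57, 2.57, 3.14, 3.14, 3.14, 3.14].

INTERFACE

Orientations are given as a 3x3 rotation matrix whose columns are the frame's x, y, z axes.
In Python, from station import ctrl gives the robot as it stands.
- The arm moves only by the shell command python3 -m handwheel 'ROWS' [FORCE]. ROWS is text: rows parted by semicolons, each of 7 numbers parted by spaces: the shift along the world's x, y, z in cm, then the turn, a rotation vector about the world's x, y, z in rad, then the opening, from 0 (shut) to 1 (fully open). A call has exactly 10 rows; each row is the pose to reach, as a shift and turn from the pose commanded when the call began; what a row does not reach only later rows make up. A row lasts 1/10 s, in which the tool goes at most 50 mm and 8.59 degrees, less where a joint would pass 70% of its speed; a pose out of reach is approached as far as the arm can. A call with a gripper value outside its range is refused whole. The fingers move at their own pace and stop on an object; FORCE is the grip in N (left out, the last holds). Time passes only in rows, so rows that repeat a pose let the fingers close, or fill a call up. It gives the time, the measured TCP pose, the force, the opening and the grip force at its end, in the units of the state.
- ctrl.sense(): the state, without advancing time (a new reading comes with each control period).
- ctrl.read_camera(name): name is "scene" or "top" or "wrist"; returns the picture (480x640x3 uint8, red, green, blue); there is no depth.
- ctrl.calibration(name): a dict with "intrinsics" (3x3 intrinsics, pixels), "D" ([k1, k2, p1, p2, k3] as OpenCV has them; the pictures are not rectified), "world_from_camera" (4x4, takes a point from camera to world coordinates). Camera axes: x right, y up, looking along -z (the intrinsics and any distortion apply to the point x, -y, -z); pixel columns grow to the right and rows downward; lengths in mm; the calibration is good to about 2 mm. A picture is of the moment at which its call begins: read the wrist's pose just before it. calibration takes no time and is no camera call; for the wrist camera it gives the pose at the moment of the call.
- ctrl.hand_in(): hands the job in; it is judged then, once.
The state is a dict: "time": time; "joint_pos": joint angles; "dq": joint speeds; "effort": joint torques, N m; "eef_pos": TCP position; "tool_rot": TCP orientation; "contact_force": force on the tool from outside, world axes, zero at the start; "torque": the same for the moment, N m; "width": finger opening in mm; "grip_force": force on a finger pad.
Only numpy, scipy, OpenCV 4.12 (cv2) and the standard library are available. Lean on these libraries where they do the work, as an engineer would, in place of code of your own. Each camera call takes 0.05 s, during which the arm holds its last target. There are 200 camera calls.

## Working session

There is one attempt and no reset: what is moved stays moved. The work goes in short steps, Python scripts to look and compute and a shell command to move; the robot and the scene stay as the last step left them, time stands still between calls to the robot, and variables do not carry over. Pictures are saved under pics/ and viewed, at most 10 in all, crops included, and the job is handed in when it is done.

```bash
mkdir -p pics; ls; python3 - <<'E'
from station import ctrl
import cv2, numpy as np
np.set_printoptions(precision=3,suppress=True)
for n in("scene","top"):
    im=ctrl.read_camera(n); cv2.imwrite(f"pics/{n}0.png",im[:,:,::-1])
    c=ctrl.calibration(n); print(n,c["intrinsics"],c["D"],c["world_from_camera"])
s=ctrl.sense(); print(s)
E
```

```text
pics
scene [[443.945   0.    328.187]
 [  0.    443.945 238.598]
 [  0.      0.      1.   ]] [-0.053  0.     0.     0.     0.   ] [[  -0.045   -0.551    0.834 1131.482]
 [   0.999   -0.025    0.038   67.625]
 [  -0.       0.834    0.551  480.516]
 [   0.       0.       0.       1.   ]]
top [[495.722   0.    314.653]
 [  0.    495.722 240.83 ]
 [  0.      0.      1.   ]] [-0.131  0.     0.     0.     0.   ] [[  0.007   0.994  -0.113 438.389]
 [ -1.      0.007  -0.001  71.763]
 [ -0.      0.113   0.994 850.26 ]
 [  0.      0.      0.      1.   ]]
{'time': 0.1, 'joint_pos': array([ 1.194,  0.265,  1.605,  0.   ,  1.274, -0.037]), 'dq': array([ 0.001, -0.   , -0.004, -0.001,  0.002, -0.001]), 'effort': array([ -0.001, -51.671, -36.859,  -0.   ,   0.006,  -0.   ]), 'eef_pos': array([224.758, 635.799, 244.076]), 'tool_rot': array([[-0.943,  0.333, -0.001],
       [ 0.333,  0.943, -0.002],
       [ 0.   , -0.002, -1.   ]]), 'contact_force': array([ 0.56 ,  0.046, -0.27 ]), 'torque': array([0.019, 0.041, 0.025]), 'grip_force': 0.0, 'width': 85.3566453881287}
```

View pics/top0.png

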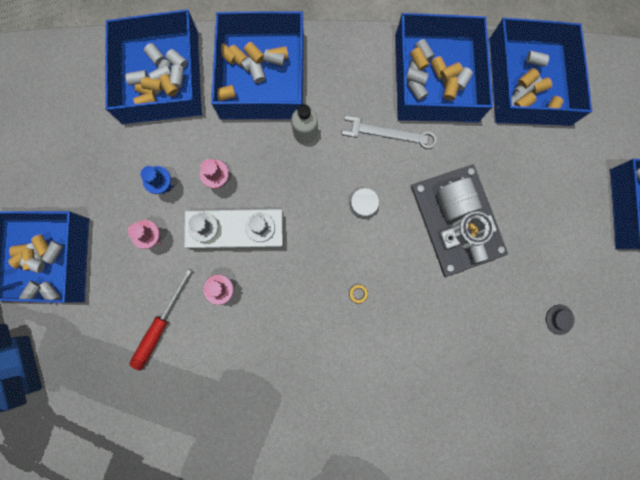

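View pics/scene0.png

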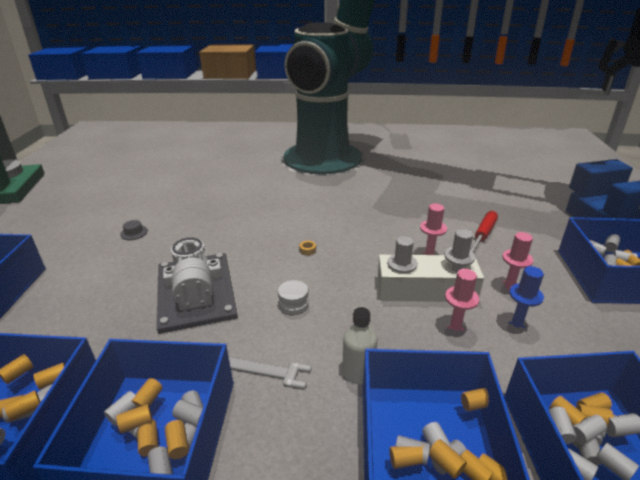

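Top: plugs at (203,227) and (261,226) in the rack, well at about (478,229). The scene view shows the right plug (461,245) standing taller, so the long plug is the one at +y, the left one in the top view.

```bash
cat >h.py <<'E'
from station import ctrl
import cv2, numpy as np
np.set_printoptions(precision=3,suppress=True)
F=np.diag([1,-1,-1.])
def p2w(c,uv,z):
    u=cv2.undistortPoints(np.array([[uv]],float),c["intrinsics"],np.array(c["D"]))[0,0]
    T=np.array(c["world_from_camera"]); d=T[:3,:3]@F@[u[0],u[1],1]; o=T[:3,3]
    return o+d*(z-o[2])/d[2]
def w2p(c,P):
    T=np.array(c["world_from_camera"]); q=(np.atleast_2d(P)-T[:3,3])@T[:3,:3]@F
    return cv2.projectPoints(q,np.zeros(3),np.zeros(3),c["intrinsics"],np.array(c["D"]))[0][:,0]
E
python3 - <<'E'
from h import *
c=ctrl.calibration("top"); im=ctrl.read_camera("top")
for n,uv,z in [("rackL",(235,228),50),("long",(203,226),113),("short",(260,222),98),("well",(478,229),76),("nut",(359,294),14),("piston",(364,201),34),("cham",(458,196),60)]: print(n,p2w(c,uv,z))
cr=np.hstack([cv2.resize(im[160:260,170:300],None,fx=3,fy=4*.75,interpolation=cv2.INTER_CUBIC),cv2.resize(im[160:260,400:530],None,fx=3,fy=3,interpolation=cv2.INTER_CUBIC)])
cv2.imwrite("pics/crop.png",cr[:,:,::-1])
E
```

```text
rackL [549.495 203.173  50.   ]
long [543.52  241.717 113.   ]
short [552.378 156.896  98.   ]
well [ 547.267 -188.428   76.   ]
nut [443.949  -2.411  14.   ]
piston [598.903  -9.441  34.   ]
cham [ 603.907 -161.997   60.   ]
```

View pics/crop.png

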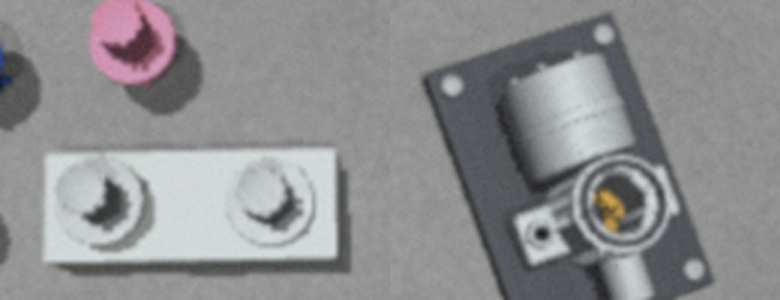

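Crop: long hex top at px (197,223), short's at (258,223), well centre at (477.3,228.3). I'll move over the rack for a wrist look.

```bash
python3 -m handwheel '3 -4 0 0 0 0 1;6 -8 1 0 0 0 1;9 -12 2 0 0 0 1;12 -16 3 0 0 0 1;15 -20 4 0 0 0 1;18 -24 5 0 0 0 1;20 -28 5 0 0 0 1;22 -32 5 0 0 0 1;24 -36 5 0 0 0 1;26 -38 5 0 0 0 1'
python3 - <<'E'
from h import *
c=ctrl.calibration("top")
print(p2w(c,(197.3,223.3),113),p2w(c,(258,223),98),p2w(c,(477.3,228.3),77))
s=ctrl.sense(); c=ctrl.calibration("wrist"); im=ctrl.read_camera("wrist")
print(s["eef_pos"],s["tool_rot"],c["world_from_camera"],c["intrinsics"],c["D"])
cv2.imwrite("pics/w1.png",im[:,:,::-1])
E
```

```text
time: 1.15
eef_pos: [485.3, 253.3, 295.2]
tool_rot: [[-0.942, 0.335, -0.0], [0.335, 0.942, -0.001], [-0.0, -0.001, -1.0]]
contact_force: [1.1, 0.5, 0.5]
width: 85.4
grip_force: 0.0
[547.604 250.618 113.   ] [550.806 159.947  98.   ] [ 548.244 -186.977   77.   ]
[485.327 253.269 295.178] [[-0.942  0.335 -0.   ]
 [ 0.335  0.942 -0.001]
 [-0.    -0.001 -1.   ]] [[  0.336  -0.898  -0.284 413.307]
 [  0.942   0.32    0.103 279.876]
 [ -0.002  -0.301   0.953 424.467]
 [  0.      0.      0.      1.   ]] [[333.295   0.    320.606]
 [  0.    333.295 238.348]
 [  0.      0.      1.   ]] [-0.056  0.     0.     0.     0.   ]
```

View pics/w1.png

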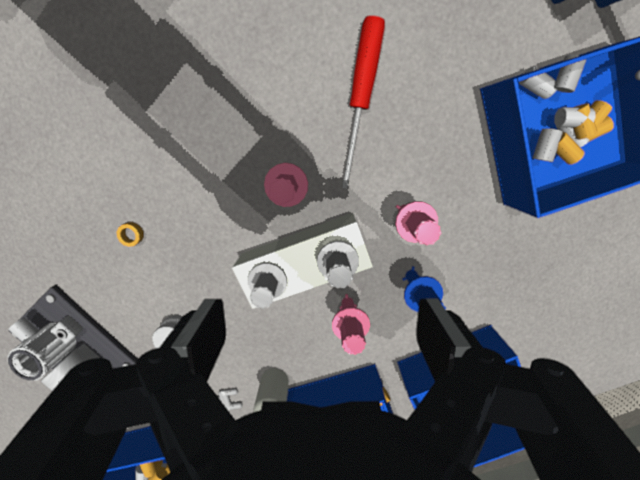

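Wrist view: the long plug is at (338,260), with its top at (340,272). The short one is at (265,285), and pink/blue look-alikes stand around. I'll go closer, above the plug.

```bash
python3 -m handwheel '2 0 -2 0 0 0 1;4 0 -4 0 0 0 1;5 0 -6 0 0 0 1;6.2 -.3 -8 0 0 0 1;6.2 -.3 -10 0 0 0 1;6.2 -.3 -10 0 0 0 1;6.2 -.3 -10 0 0 0 1;6.2 -.3 -10 0 0 0 1;6.2 -.3 -10 0 0 0 1;6.2 -.3 -10 0 0 0 1'
python3 - <<'E'
from h import *
c=ctrl.calibration("wrist"); im=ctrl.read_camera("wrist")
q=w2p(c,[[547.6,250.6,113],[547.6,250.6,73]]);print(q)
u,v=q[0].astype(int); x0,y0=u-75,v-95
cr=cv2.resize(im[y0:y0+150,x0:x0+150],None,fx=4,fy=4,interpolation=cv2.INTER_CUBIC); print(x0,y0)
cv2.imwrite("pics/w2c.png",cr[:,:,::-1]);cv2.imwrite("pics/w2.png",im[:,:,::-1])
E
```

```text
time: 2.2
eef_pos: [547.5, 253.8, 196.7]
tool_rot: [[-0.943, 0.333, 0.002], [0.333, 0.943, 0.001], [-0.002, 0.002, -1.0]]
contact_force: [-0.2, 0.1, 0.3]
width: 85.0
grip_force: 0.0
[[315.105 253.039]
 [315.842 235.662]]
240 158
```

View pics/w2c.png

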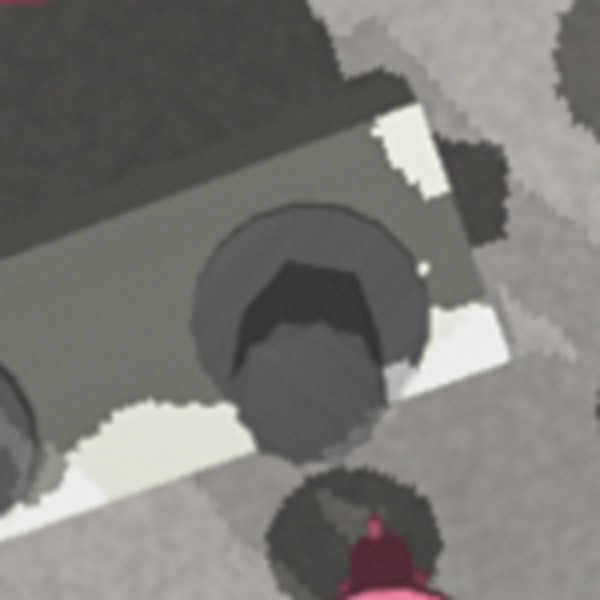

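```bash
python3 - <<'E'
from h import *
im=cv2.imread("pics/w2.png")[205:280,280:350]
g=cv2.cvtColor(im,cv2.COLOR_BGR2GRAY).astype(float)
g=np.clip((g-20)*255/100,0,255).astype(np.uint8)
cv2.imwrite("pics/w2e.png",cv2.resize(g,None,fx=8,fy=8,interpolation=cv2.INTER_CUBIC))
c=ctrl.calibration("wrist"); print(p2w(c,(317.5,256.3),113))
E
```

```text
[550.132 251.272 113.   ]
```

View pics/w2e.png

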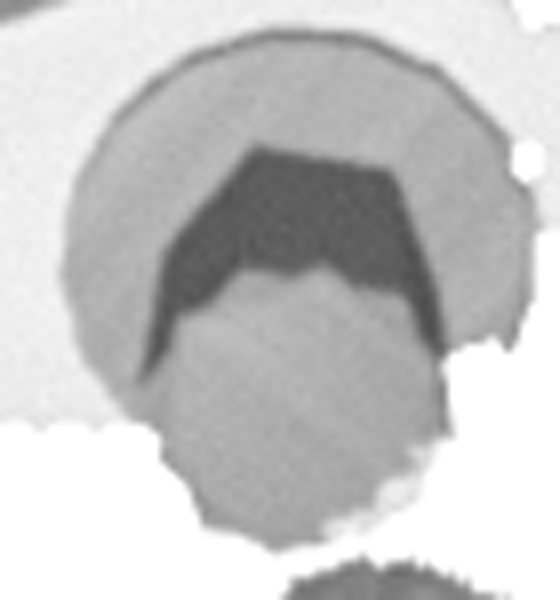

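```bash
python3 - <<'E'
from h import *
from scipy.optimize import least_squares
c=ctrl.calibration("wrist")
px=np.array([[168,250],[258,150],[392,172]])/8+[280,205]-0.44
W=np.array([p2w(c,p,73) for p in px]); print(W)
f=lambda q:np.concatenate([W[i,:2]-q[:2]-13.86*np.array([np.cos(q[2]+s*i*np.pi/3),np.sin(q[2]+s*i*np.pi/3)]) for i in range(3)])
for s in(1,-1):
  r=least_squares(f,[550,250,np.arctan2(W[0,1]-250,W[0,0]-550)]); print(s,r.x,np.degrees(r.x[2])%60,r.cost)
m=np.array([*px[:0]]) 
# shoulder ellipse pts at z=73
P=np.array([[65,250],[290,30],[535,215],[360,35],[130,110],[440,70]])/8+[280,205]-.44
S=np.array([p2w(c,p,73)[:2] for p in P])
r=least_squares(lambda q:np.hypot(*(S-q).T)-24,[550,250]);print("shoulder",r.x,r.fun)
s=ctrl.sense(); print(s["eef_pos"],np.degrees(np.arctan2(s["tool_rot"][1,1],s["tool_rot"][0,1])))
E
```

```text
[[543.426 239.051  73.   ]
 [536.764 250.967  73.   ]
 [543.265 262.616  73.   ]]
1 [531.912 250.785  -1.037] 0.5765045616737652 60.8989897596964
-1 [550.392 250.917  -2.09 ] 0.238992923250251 0.09905883601257591
shoulder [549.729 251.224] [-0.123  0.18  -0.604  0.251 -0.508  0.092]
[547.374 253.703 196.46 ] 70.54361958185503
```

Hexagon fit: centre (550.2, 251.0), flats facing ±y. I'll turn the tool +0.34 rad and descend.

```bash
python3 -m handwheel '.32 -.24 -1 0 0 .14 .65;.32 -.24 -2 0 0 .28 .65;.32 -.24 -3 0 0 .34 .65;.32 -.24 -4 0 0 .34 .65;.32 -.24 -5.5 0 0 .34 .65;.32 -.24 -7 0 0 .34 .65;.32 -.24 -8.5 0 0 .34 .65;.32 -.24 -10.2 0 0 .34 .65;.32 -.24 -10.2 0 0 .34 .65;.32 -.24 -10.2 0 0 .34 .65'
python3 -m handwheel '0 0 0 0 0 0 .3;0 0 0 0 0 0 .1;0 0 0 0 0 0 .1;0 0 0 0 0 0 .1;0 0 0 0 0 0 .1;0 0 0 0 0 0 .1;0 0 0 0 0 0 .1;0 0 0 0 0 0 .1;0 0 0 0 0 0 .1;0 0 0 0 0 0 .1' 60
python3 -c "
from h import *
s=ctrl.sense();print(s['eef_pos'],s['contact_force'],s['torque'],s['joint_pos'])"
```

```text
time: 3.25
eef_pos: [549.6, 250.8, 92.4]
tool_rot: [[-1.0, 0.0, -0.002], [0.0, 1.0, -0.001], [0.002, -0.001, -1.0]]
contact_force: [0.7, 0.4, 0.9]
width: 55.6
grip_force: 0.0
time: 4.25
eef_pos: [551.1, 251.3, 94.5]
tool_rot: [[-1.0, -0.0, 0.002], [-0.0, 1.0, 0.001], [-0.002, 0.001, -1.0]]
contact_force: [-0.7, -0.9, 6.3]
width: 23.2
grip_force: 59.4
[551.089 251.269  94.547] [-0.721 -0.893  6.282] [-0.101  0.054 -0.06 ] [ 0.387  0.268  1.895 -0.     0.976 -1.184]
```

```bash
python3 -m handwheel '0 0 .5 0 0 0 .1;0 0 1.5 0 0 0 .1;0 0 2.5 0 0 0 .1;0 0 4 0 0 0 .1;0 0 5.5 0 0 0 .1;0 0 7 0 0 0 .1;0 0 8.5 0 0 0 .1;0 0 10 0 0 0 .1;0 0 11.5 0 0 0 .1;0 0 11.5 0 0 0 .1'
python3 -m handwheel '0 -4 0 0 0 0 .1;0 -8.5 0 0 0 0 .1;0 -13 0 0 0 0 .1;0 -17.5 0 0 0 0 .1;0 -22 0 0 0 0 .1;0 -25 0 0 0 0 .1;0 -27.5 0 0 0 0 .1;0 -29 0 0 0 0 .1;0 -30 0 0 0 0 .1;0 -30 0 0 0 0 .1'
python3 - <<'E'
from h import *
s=ctrl.sense();print(s['eef_pos'],s['contact_force'],s['torque'])
c=ctrl.calibration("wrist"); im=ctrl.read_camera("wrist")
ct=ctrl.calibration("top"); it=ctrl.read_camera("top")
cv2.imwrite("pics/w3.png",im[:,:,::-1]);cv2.imwrite("pics/t3.png",it[:,:,::-1])
q=w2p(c,[[548,-187,78.5],[548,-187,32]]);print(q,w2p(ct,[548,-187,78.5]))
A=im[150:400,120:480]; A=cv2.resize(A,(720,500),interpolation=cv2.INTER_CUBIC)
cv2.imwrite("pics/w3c.png",A[:,:,::-1])
E
```

```text
time: 5.25
eef_pos: [551.9, 251.7, 211.9]
tool_rot: [[-1.0, -0.0, 0.005], [-0.0, 1.0, 0.002], [-0.005, 0.002, -1.0]]
contact_force: [0.2, 0.0, -2.4]
width: 22.9
grip_force: 59.3
time: 6.25
eef_pos: [550.1, -49.5, 208.0]
tool_rot: [[-1.0, 0.001, -0.001], [0.001, 1.0, 0.0], [0.001, 0.0, -1.0]]
contact_force: [-0.2, -0.2, -1.5]
width: 23.2
grip_force: 59.6
[550.101 -49.543 207.965] [-0.211 -0.217 -1.46 ] [ 0.04  -0.004  0.008]
[[152.399 230.165]
 [175.644 216.596]] [[477.62  228.323]]
```

View pics/w3.png

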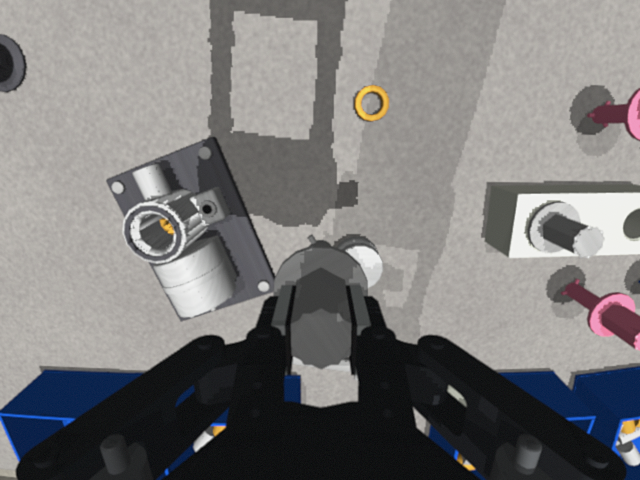

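Plug is gripped. The well ring is at about (153,232), within 2 px of the prediction. I'll put the camera straight over the well to centre it and see the gaps.

```bash
python3 -m handwheel '1 -2.5 0 0 0 0 .1;2.5 -5 0 0 0 0 .1;4 -7.5 0 0 0 0 .1;5.5 -10 0 0 0 0 .1;7 -12.5 0 0 0 0 .1;7.5 -13.7 0 0 0 0 .1;7.5 -13.7 0 0 0 0 .1;7.5 -13.7 0 0 0 0 .1;7.5 -13.7 0 0 0 0 .1;7.5 -13.7 0 0 0 0 .1'
python3 - <<'E'
from h import *
s=ctrl.sense();print(s['eef_pos'],s['contact_force'],s['torque'])
c=ctrl.calibration("wrist"); im=ctrl.read_camera("wrist")
cv2.imwrite("pics/w4.png",im[:,:,::-1])
q=w2p(c,[[548,-187,78.5],[548,-187,32]]);print(q,c["world_from_camera"][:3,3])
u,v=q[0].astype(int);x0,y0=u-50,v-50;print(x0,y0)
cv2.imwrite("pics/w4c.png",cv2.resize(im[y0:y0+100,x0:x0+100],None,fx=6,fy=6,interpolation=cv2.INTER_CUBIC)[:,:,::-1])
E
```

```text
time: 7.35
eef_pos: [624.7, -184.7, 208.3]
tool_rot: [[-1.0, -0.001, -0.0], [-0.001, 1.0, 0.0], [0.0, 0.0, -1.0]]
contact_force: [0.6, 1.3, -2.5]
width: 23.2
grip_force: 59.7
[ 624.742 -184.695  208.333] [ 0.622  1.255 -2.516] [-0.027  0.007  0.009]
[[316.884 133.383]
 [317.437 133.438]] [ 548.258 -184.295  337.653]
266 83
```

View pics/w4c.png

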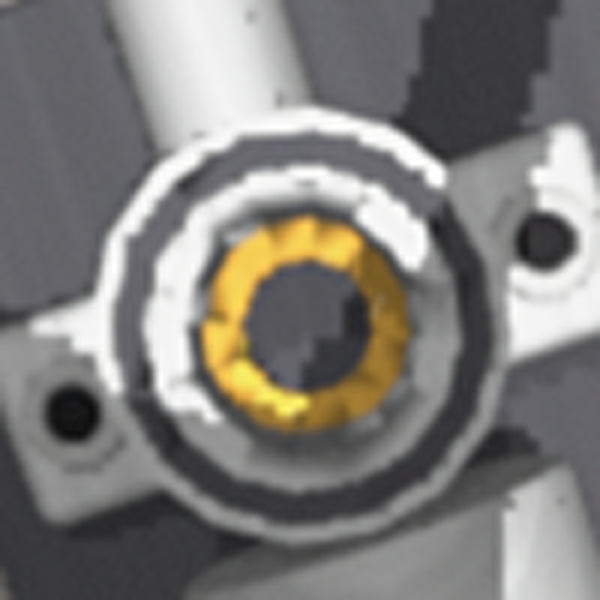

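Crop: boss centre at (302,325), i.e. image (315.9,136.7). The brass ring is concentric and its gaps are faintly visible. I'll work out the well position and a polar profile of the brass.

```bash
python3 - <<'E'
from h import *
from scipy.optimize import minimize
c=ctrl.calibration("wrist"); im=cv2.imread("pics/w4.png").astype(float); g=cv2.GaussianBlur(im.mean(2),(0,0),.8).astype(np.float32)
print(p2w(c,(315.9,136.7),76),p2w(c,(316.75,136.7),32))
hsv=cv2.cvtColor(im.astype(np.uint8),cv2.COLOR_BGR2HSV)
m=(hsv[...,1]>110)&(hsv[...,2]>70); m[:83]=0;m[183:]=0;m[:,:266]=0;m[:,366:]=0
ys,xs=np.nonzero(m); ce,r=cv2.minEnclosingCircle(np.c_[xs,ys].astype(np.float32)); print("brass",ce,r,p2w(c,ce,32))
C=p2w(c,ce,32)
a=np.arange(0,360,5); R=[10.8,11.8,12.8,13.8]
for t in a:
    P=[[C[0]+q*np.cos(np.radians(t)),C[1]+q*np.sin(np.radians(t)),32] for q in R]
    uv=w2p(c,P).astype(np.float32)
    v=[cv2.remap(im.astype(np.float32),uv[i:i+1,0:1],uv[i:i+1,1:2],cv2.INTER_LINEAR)[0,0] for i in range(4)]
    print(t,*[int(x[2]) for x in v],'|',end=' \n' if t%15==10 else ' ')
E
```

```text
[ 550.536 -187.996   76.   ] [ 550.907 -187.839   32.   ]
brass (316.1460266113281, 136.56195068359375) 17.92424774169922 [ 550.79  -188.371   32.   ]
0 220 217 159 129 | 5 168 176 157 147 | 10 149 158 154 143 | 
15 149 156 146 134 | 20 147 150 137 122 | 25 144 149 134 121 | 
30 139 153 150 152 | 35 136 155 161 165 | 40 124 147 159 161 | 
45 113 132 146 155 | 50 111 124 131 142 | 55 127 141 142 147 | 
60 138 155 157 155 | 65 142 157 156 150 | 70 143 156 148 138 | 
75 154 155 140 126 | 80 146 153 141 131 | 85 135 152 153 147 | 
90 143 155 154 136 | 95 148 149 145 129 | 100 146 134 124 120 | 
105 139 134 121 117 | 110 121 127 118 118 | 115 125 122 119 117 | 
120 123 120 119 117 | 125 121 118 121 120 | 130 134 124 119 119 | 
135 154 141 125 114 | 140 162 176 160 135 | 145 221 225 227 218 | 
150 242 246 246 243 | 155 246 245 244 233 | 160 245 241 234 212 | 
165 241 232 214 176 | 170 239 227 204 170 | 175 242 239 234 225 | 
180 245 245 246 243 | 185 245 244 240 220 | 190 244 238 224 185 | 
195 239 227 201 162 | 200 237 226 203 170 | 205 241 239 241 223 | 
210 245 244 245 236 | 215 246 244 244 240 | 220 245 244 245 237 | 
225 244 244 245 238 | 230 245 244 245 235 | 235 245 244 246 210 | 
240 245 244 243 204 | 245 245 243 237 199 | 250 245 238 221 178 | 
255 244 232 207 164 | 260 241 216 182 150 | 265 231 185 156 141 | 
270 234 213 210 207 | 275 242 242 244 241 | 280 236 244 246 242 | 
285 218 236 244 243 | 290 184 211 233 240 | 295 165 193 216 232 | 
300 216 228 235 236 | 305 240 245 245 242 | 310 243 246 245 237 | 
315 243 244 244 229 | 320 244 244 237 211 | 325 239 244 235 184 | 
330 235 245 222 178 | 335 237 243 200 158 | 340 234 239 208 167 | 
345 226 245 240 193 | 350 236 248 234 181 | 355 239 238 188 141 |
```

Well axis is about (550.6, -188.1). Moving over it.

```bash
python3 -m handwheel '-1.5 -.1 0 0 0 0 .1;-3.5 -.2 0 0 0 0 .1;-5.5 -.25 0 0 0 0 .1;-7.45 -.25 0 0 0 0 .1;-7.45 -.25 0 0 0 0 .1;-7.45 -.25 -1 0 0 0 .1;-7.45 -.25 -2 0 0 0 .1;-7.45 -.25 -2.5 0 0 0 .1;-7.45 -.25 -2.5 0 0 0 .1;-7.45 -.25 -2.5 0 0 0 .1'
python3 - <<'E'
from h import *
s=ctrl.sense();print(s['eef_pos'],s['contact_force'],s['torque'])
c=ctrl.calibration("wrist"); im=ctrl.read_camera("wrist")
print(w2p(c,[[550.6,-188.1,78.5]]),ctrl.sense()['eef_pos'])
cv2.imwrite("pics/w5.png",cv2.resize(im[180:380,200:440],None,fx=3,fy=3,interpolation=cv2.INTER_CUBIC)[:,:,::-1])
E
```

```text
time: 8.4
eef_pos: [550.8, -188.4, 182.6]
tool_rot: [[-1.0, -0.0, -0.001], [-0.0, 1.0, 0.0], [0.001, 0.0, -1.0]]
contact_force: [-0.1, -0.3, -2.7]
width: 22.8
grip_force: 59.8
[ 550.835 -188.357  182.634] [-0.144 -0.347 -2.734] [ 0.005 -0.01  -0.019]
[[320.275 241.787]] [ 551.042 -188.499  183.107]
```

View pics/w5.png

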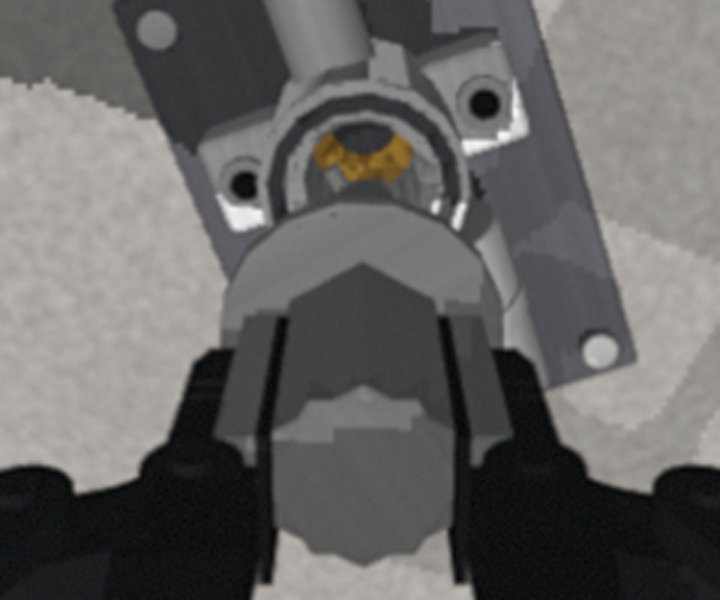

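View shows the plug upright in the fingers. Hex base corner is at crop (363,263), shoulder front edge at (363,203), boss centred on column 368.

```bash
python3 - <<'E'
from h import *
c=ctrl.calibration("wrist"); k=lambda u,v:(u/3+200-.33,v/3+180-.33)
f=183-84.5
print("hex",p2w(c,k(363,263),f+63)+[13.86,0,0],"sh",p2w(c,k(363,203),f+63)+[24,0,0],p2w(c,k(222,300),f+63)[1],p2w(c,k(503,300),f+63)[1])
print("top",p2w(c,k(363,565),f+103)-[13.86,0,0])
print("boss",p2w(c,k(268,180),76)[1],p2w(c,k(468,180),76)[1],"front",p2w(c,k(368,80),76)+[26,0,0])
s=ctrl.sense();print(s['eef_pos'])
E
```

```text
hex [ 550.899 -187.982  161.5  ] sh [ 550.706 -187.979  161.5  ] -211.2570801333584 -164.87643286496765
top [ 550.33  -187.995  201.5  ]
boss -211.5714862442581 -161.89355498550208 front [ 550.945 -186.764   76.   ]
[ 551.042 -188.499  183.107]
```

```bash
python3 -m handwheel '0 .03 -.5 0 0 0 .1;0 .03 -1 0 0 0 .1;0 .03 -1.4 0 0 0 .1;0 .03 -1.7 0 0 0 .1;0 .03 -2.0 0 0 0 .1;0 .03 -2.3 0 0 0 .1;0 .03 -2.6 0 0 0 .1;0 .03 -2.9 0 0 0 .1;0 .03 -3.2 0 0 0 .1;0 .03 -3.2 0 0 0 .1'
python3 -c "
from h import *
s=ctrl.sense();print(s['eef_pos'],s['contact_force'],s['torque'])"
```

```text
time: 9.45
eef_pos: [550.6, -188.0, 150.8]
tool_rot: [[-1.0, -0.0, -0.0], [-0.0, 1.0, 0.0], [0.0, 0.0, -1.0]]
contact_force: [0.3, 0.7, -2.7]
width: 23.0
grip_force: 59.8
[ 550.616 -188.037  150.789] [ 0.309  0.701 -2.707] [ 0.063 -0.068  0.018]
```

```bash
python3 -m handwheel '0 0 -.5 0 0 0 .1;0 0 -1 0 0 0 .1;0 0 -1.5 0 0 0 .1;0 0 -1.9 0 0 0 .1;0 0 -2.3 0 0 0 .1;0 0 -2.6 0 0 0 .1;0 0 -2.9 0 0 0 .1;0 0 -3.1 0 0 0 .1;0 0 -3.2 0 0 0 .1;0 0 -3.2 0 0 0 .1'
python3 -m handwheel '0 0 -.06 0 0 0 .1;0 0 -.12 0 0 0 .1;0 0 -.18 0 0 0 .1;0 0 -.24 0 0 0 .1;0 0 -.3 0 0 0 .1;0 0 -.35 0 0 0 .1;0 0 -.4 0 0 0 .1;0 0 -.4 0 0 0 .1;0 0 -.4 0 0 0 .1;0 0 -.4 0 0 0 .1'
```

```text
time: 10.45
eef_pos: [550.6, -188.2, 119.1]
tool_rot: [[-1.0, -0.0, -0.0], [-0.0, 1.0, 0.0], [0.0, 0.0, -1.0]]
contact_force: [-0.1, 0.5, -3.4]
width: 22.9
grip_force: 59.8
time: 11.45
eef_pos: [550.6, -188.2, 115.2]
tool_rot: [[-1.0, -0.0, -0.0], [-0.0, 1.0, 0.0], [0.0, 0.0, -1.0]]
contact_force: [0.3, -0.7, -2.8]
width: 23.1
grip_force: 59.8
```

```bash
python3 -m handwheel '0 0 -.03 0 0 0 .1;0 0 -.06 0 0 0 .1;0 0 -.09 0 0 0 .1;0 0 -.12 0 0 0 .1;0 0 -.15 0 0 0 .1;0 0 -.18 0 0 0 .1;0 0 -.2 0 0 0 .1;0 0 -.2 0 0 0 .1;0 0 -.2 0 0 0 .1;0 0 -.2 0 0 0 .1'
```

```text
time: 12.45
eef_pos: [550.8, -188.2, 113.7]
tool_rot: [[-1.0, -0.0, 0.0], [-0.0, 1.0, -0.0], [-0.0, -0.0, -1.0]]
contact_force: [-0.9, 0.9, 3.1]
width: 23.3
grip_force: 60.6
```

Landed with about 6 N. Now I'll search clockwise in small steps.

```bash
python3 -m handwheel '0 0 0 0 0 -.03 .1;0 0 0 0 0 -.06 .1;0 0 0 0 0 -.09 .1;0 0 0 0 0 -.12 .1;0 0 0 0 0 -.15 .1;0 0 0 0 0 -.18 .1;0 0 0 0 0 -.20 .1;0 0 0 0 0 -.22 .1;0 0 0 0 0 -.22 .1;0 0 0 0 0 -.22 .1'; python3 -c "
from h import *
s=ctrl.sense();print(s['contact_force'],s['torque'])"
```

```text
time: 13.45
eef_pos: [551.0, -188.6, 113.7]
tool_rot: [[-0.976, 0.218, 0.001], [0.218, 0.976, -0.001], [-0.001, -0.0, -1.0]]
contact_force: [-0.3, -1.2, 3.1]
width: 22.9
grip_force: 60.6
[-0.272 -1.228  3.12 ] [-0.276  0.02   0.002]
```

```bash
python3 -m handwheel '0 0 0 0 0 -.03 .1;0 0 0 0 0 -.06 .1;0 0 0 0 0 -.09 .1;0 0 0 0 0 -.12 .1;0 0 0 0 0 -.15 .1;0 0 0 0 0 -.18 .1;0 0 0 0 0 -.20 .1;0 0 0 0 0 -.22 .1;0 0 0 0 0 -.22 .1;0 0 0 0 0 -.22 .1'; python3 -c "
from h import *
s=ctrl.sense();print(s['contact_force'],s['torque'])"
```

```text
time: 14.45
eef_pos: [550.9, -188.3, 113.6]
tool_rot: [[-0.905, 0.426, 0.001], [0.426, 0.905, -0.0], [-0.001, -0.0, -1.0]]
contact_force: [-0.2, -0.1, 4.3]
width: 23.0
grip_force: 60.8
[-0.2   -0.088  4.315] [-0.243  0.117  0.021]
```

```bash
python3 -m handwheel '0 0 0 0 0 -.03 .1;0 0 0 0 0 -.06 .1;0 0 0 0 0 -.09 .1;0 0 0 0 0 -.12 .1;0 0 0 0 0 -.15 .1;0 0 0 0 0 -.18 .1;0 0 0 0 0 -.20 .1;0 0 0 0 0 -.22 .1;0 0 0 0 0 -.22 .1;0 0 0 0 0 -.22 .1'; python3 -c "
from h import *
s=ctrl.sense();print(s['contact_force'],s['torque'])"
```

```text
time: 15.45
eef_pos: [550.8, -188.3, 113.6]
tool_rot: [[-0.79, 0.613, 0.0], [0.613, 0.79, -0.0], [-0.0, 0.0, -1.0]]
contact_force: [-0.5, -0.2, 5.0]
width: 22.9
grip_force: 60.9
[-0.544 -0.219  5.002] [-0.189  0.087  0.04 ]
```

```bash
python3 -m handwheel '0 0 0 0 0 -.03 .1;0 0 0 0 0 -.06 .1;0 0 0 0 0 -.09 .1;0 0 0 0 0 -.12 .1;0 0 0 0 0 -.15 .1;0 0 0 0 0 -.18 .1;0 0 0 0 0 -.20 .1;0 0 0 0 0 -.22 .1;0 0 0 0 0 -.22 .1;0 0 0 0 0 -.22 .1'; python3 -c "
from h import *
s=ctrl.sense();print(s['contact_force'],s['torque'])"
```

```text
time: 16.45
eef_pos: [550.8, -188.3, 113.6]
tool_rot: [[-0.637, 0.771, 0.0], [0.771, 0.637, -0.0], [-0.0, 0.0, -1.0]]
contact_force: [-1.0, -0.6, 5.2]
width: 23.2
grip_force: 60.9
[-1.044 -0.601  5.249] [-0.194  0.094  0.067]
```

```bash
python3 -m handwheel '0 0 0 0 0 -.03 .1;0 0 0 0 0 -.06 .1;0 0 0 0 0 -.09 .1;0 0 0 0 0 -.12 .1;0 0 0 0 0 -.15 .1;0 0 0 0 0 -.18 .1;0 0 0 0 0 -.20 .1;0 0 0 0 0 -.22 .1;0 0 0 0 0 -.22 .1;0 0 0 0 0 -.22 .1'; python3 -c "
from h import *
s=ctrl.sense();print(s['contact_force'],s['torque'])"
```

```text
time: 17.45
eef_pos: [550.6, -188.3, 113.4]
tool_rot: [[-0.453, 0.891, -0.0], [0.891, 0.453, -0.0], [-0.0, -0.0, -1.0]]
contact_force: [-0.5, -1.3, 5.6]
width: 22.9
grip_force: 60.8
[-0.488 -1.338  5.646] [-0.214  0.248  0.031]
```

```bash
python3 -m handwheel '0 0 0 0 0 -.03 .1;0 0 0 0 0 -.06 .1;0 0 0 0 0 -.09 .1;0 0 0 0 0 -.12 .1;0 0 0 0 0 -.15 .1;0 0 0 0 0 -.18 .1;0 0 0 0 0 -.20 .1;0 0 0 0 0 -.22 .1;0 0 0 0 0 -.22 .1;0 0 0 0 0 -.22 .1'; python3 -c "
from h import *
s=ctrl.sense();print(s['contact_force'],s['torque'])"
```

```text
time: 18.45
eef_pos: [550.4, -188.1, 112.8]
tool_rot: [[-0.248, 0.969, -0.001], [0.969, 0.248, 0.0], [0.0, -0.001, -1.0]]
contact_force: [1.2, -1.0, -2.8]
width: 23.1
grip_force: 59.9
[ 1.239 -1.004 -2.81 ] [-0.469 -0.278 -0.023]
```

Force fell to the free level, so the pins are in a gap. Lowering gently.

```bash
python3 -m handwheel '0 0 -.05 0 0 0 .1;0 0 -.1 0 0 0 .1;0 0 -.15 0 0 0 .1;0 0 -.2 0 0 0 .1;0 0 -.25 0 0 0 .1;0 0 -.3 0 0 0 .1;0 0 -.3 0 0 0 .1;0 0 -.3 0 0 0 .1;0 0 -.3 0 0 0 .1;0 0 -.3 0 0 0 .1'; python3 -c "
from h import *
s=ctrl.sense();print(s['contact_force'],s['torque'])"
```

```text
time: 19.45
eef_pos: [550.8, -188.3, 110.3]
tool_rot: [[-0.248, 0.969, 0.0], [0.969, 0.248, -0.0], [-0.0, 0.0, -1.0]]
contact_force: [1.2, -3.1, -2.1]
width: 23.3
grip_force: 59.9
[ 1.219 -3.112 -2.138] [-0.729 -0.347 -0.027]
```

```bash
python3 -m handwheel '0 0 -.05 0 0 0 .1;0 0 -.1 0 0 0 .1;0 0 -.15 0 0 0 .1;0 0 -.2 0 0 0 .1;0 0 -.25 0 0 0 .1;0 0 -.3 0 0 0 .1;0 0 -.35 0 0 0 .1;0 0 -.4 0 0 0 .1;0 0 -.4 0 0 0 .1;0 0 -.4 0 0 0 .1'; python3 -c "
from h import *
s=ctrl.sense();print(s['contact_force'],s['torque'])"
```

```text
time: 20.45
eef_pos: [550.6, -188.2, 106.1]
tool_rot: [[-0.248, 0.969, -0.0], [0.969, 0.248, -0.0], [-0.0, -0.0, -1.0]]
contact_force: [0.8, -3.7, -1.0]
width: 23.0
grip_force: 60.0
[ 0.781 -3.667 -1.043] [-0.902 -0.353 -0.062]
```

```bash
python3 -m handwheel '0 -.03 -.03 0 0 0 .1;0 -.04 -.06 0 0 0 .1;0 -.04 -.1 0 0 0 .1;0 -.04 -.1 0 0 0 .1;0 -.04 -.1 0 0 -.03 .1;0 -.04 -.1 0 0 -.06 .1;0 -.04 -.1 0 0 -.09 .1;0 -.04 -.1 0 0 -.12 .1;0 -.04 -.1 0 0 -.12 .1;0 -.04 -.1 0 0 -.12 .1'; python3 -c "
from h import *
s=ctrl.sense();print(s['contact_force'],s['torque'])"
```

```text
time: 21.45
eef_pos: [550.4, -188.4, 105.2]
tool_rot: [[-0.131, 0.991, -0.001], [0.991, 0.131, 0.0], [0.0, -0.001, -1.0]]
contact_force: [0.2, -0.7, 1.9]
width: 22.9
grip_force: 60.4
[ 0.217 -0.666  1.932] [-0.3    0.14   0.025]
```

Thread started. Screwing clockwise, with z following.

```bash
python3 -m handwheel '0 0 -.02 0 0 -.06 .1;0 0 -.04 0 0 -.12 .1;0 0 -.06 0 0 -.18 .1;0 0 -.08 0 0 -.24 .1;0 0 -.1 0 0 -.3 .1;0 0 -.12 0 0 -.36 .1;0 0 -.14 0 0 -.42 .1;0 0 -.15 0 0 -.48 .1;0 0 -.15 0 0 -.48 .1;0 0 -.15 0 0 -.48 .1'; python3 -c "
from h import *
s=ctrl.sense();print(s['contact_force'],s['torque'])"
```

```text
time: 22.45
eef_pos: [551.3, -188.4, 105.1]
tool_rot: [[0.342, 0.94, 0.001], [0.94, -0.342, 0.0], [0.001, 0.001, -1.0]]
contact_force: [-0.7, 0.5, 6.7]
width: 23.1
grip_force: 61.1
[-0.703  0.492  6.676] [-0.058  0.236 -0.071]
```

```bash
python3 -m handwheel '0 0 -.02 0 0 -.04 .1;0 0 -.04 0 0 -.08 .1;0 0 -.06 0 0 -.12 .1;0 0 -.08 0 0 -.16 .1;0 0 -.1 0 0 -.2 .1;0 0 -.1 0 0 -.24 .1;0 0 -.1 0 0 -.28 .1;0 0 -.1 0 0 -.3 .1;0 0 -.1 0 0 -.3 .1;0 0 -.1 0 0 -.3 .1'; python3 -c "
from h import *
s=ctrl.sense();print(s['contact_force'],s['torque'])"
```

```text
time: 23.45
eef_pos: [551.5, -188.8, 104.7]
tool_rot: [[0.604, 0.797, 0.002], [0.797, -0.604, -0.001], [0.001, 0.002, -1.0]]
contact_force: [-1.9, 0.4, 9.6]
width: 22.9
grip_force: 61.5
[-1.912  0.4    9.649] [-0.142  0.514  0.127]
```

```bash
python3 -m handwheel '0 0 -.02 0 0 -.03 .1;0 0 -.04 0 0 -.06 .1;0 0 -.05 0 0 -.09 .1;0 0 -.05 0 0 -.12 .1;0 0 -.05 0 0 -.15 .1;0 0 -.05 0 0 -.17 .1;0 0 -.05 0 0 -.17 .1;0 0 -.05 0 0 -.17 .1;0 0 -.05 0 0 -.17 .1;0 0 -.05 0 0 -.17 .1'; python3 -c "
from h import *
s=ctrl.sense();print(s['contact_force'],s['torque'])"
```

```text
time: 24.45
eef_pos: [551.4, -188.7, 104.2]
tool_rot: [[0.73, 0.683, 0.001], [0.683, -0.73, -0.0], [0.001, 0.001, -1.0]]
contact_force: [-3.0, -0.3, 10.5]
width: 23.3
grip_force: 61.5
[-3.    -0.272 10.492] [-0.134  0.528  0.118]
```

```bash
python3 -m handwheel '-.02 0 -.02 0 0 -.03 .1;-.04 0 -.04 0 0 -.06 .1;-.04 0 -.06 0 0 -.09 .1;-.04 0 -.07 0 0 -.12 .1;-.04 0 -.08 0 0 -.15 .1;-.04 0 -.08 0 0 -.18 .1;-.04 0 -.08 0 0 -.2 .1;-.04 0 -.08 0 0 -.2 .1;-.04 0 -.08 0 0 -.2 .1;-.04 0 -.08 0 0 -.2 .1'; python3 -c "
from h import *
s=ctrl.sense();print(s['contact_force'],s['torque'])"
```

```text
time: 25.45
eef_pos: [551.0, -188.6, 103.4]
tool_rot: [[0.851, 0.525, 0.001], [0.525, -0.851, -0.0], [0.001, 0.001, -1.0]]
contact_force: [-2.5, 0.7, 10.7]
width: 23.2
grip_force: 61.5
[-2.452  0.689 10.654] [-0.123  0.517  0.152]
```

```bash
python3 -m handwheel '-.02 0 -.02 0 0 -.03 .1;-.02 0 -.04 0 0 -.06 .1;-.02 0 -.05 0 0 -.09 .1;-.02 0 -.06 0 0 -.12 .1;-.02 0 -.06 0 0 -.14 .1;-.02 0 -.06 0 0 -.14 .1;-.02 0 -.06 0 0 -.14 .1;-.02 0 -.06 0 0 -.14 .1;-.02 0 -.06 0 0 -.14 .1;-.02 0 -.06 0 0 -.14 .1'; python3 -c "
from h import *
s=ctrl.sense();print(s['contact_force'],s['torque'],s['joint_pos'])"
```

```text
time: 26.45
eef_pos: [550.8, -188.6, 102.9]
tool_rot: [[0.916, 0.401, 0.001], [0.401, -0.916, -0.0], [0.001, 0.001, -1.0]]
contact_force: [-3.0, 1.0, 10.9]
width: 23.1
grip_force: 61.6
[-2.951  1.034 10.926] [-0.04   0.552  0.224] [-0.373  0.218  1.94   0.     0.982  0.785]
```

```bash
python3 -m handwheel '0 0 -.01 0 0 -.02 .1;0 0 -.02 0 0 -.04 .1;0 0 -.02 0 0 -.04 .1;0 0 -.02 0 0 -.04 .1;0 0 -.02 0 0 -.04 .1;0 0 -.02 0 0 -.04 .1;0 0 -.02 0 0 -.04 .1;0 0 -.02 0 0 -.04 .1;0 0 -.02 0 0 -.04 .1;0 0 -.02 0 0 -.04 .1'; python3 - <<'E'
from h import *
T=[];Z=[]
for i in range(8):
    ctrl.read_camera("top"); s=ctrl.sense(); T.append(s['torque'][2]);Z.append(s['eef_pos'][2])
print(np.array(T),np.array(Z),s['contact_force'])
E
```

```text
time: 27.45
eef_pos: [550.8, -188.6, 102.7]
tool_rot: [[0.931, 0.364, 0.001], [0.364, -0.931, -0.0], [0.001, 0.001, -1.0]]
contact_force: [-1.9, -0.2, 10.5]
width: 23.2
grip_force: 61.6
[0.26  0.19  0.228 0.241 0.255 0.262 0.213 0.22 ] [102.695 102.692 102.686 102.687 102.709 102.678 102.715 102.678] [-2.532  0.248 10.505]
```

Torque is about 0.23, in the snug range. I'll take the down-press off and see whether the plug stays down.

```bash
python3 -m handwheel '0 0 .03 0 0 0 .1;0 0 .06 0 0 0 .1;0 0 .09 0 0 0 .1;0 0 .12 0 0 0 .1;0 0 .15 0 0 0 .1;0 0 .18 0 0 0 .1;0 0 .18 0 0 0 .1;0 0 .18 0 0 0 .1;0 0 .18 0 0 0 .1;0 0 .18 0 0 0 .1'; python3 - <<'E'
from h import *
T=[];Z=[]
for i in range(8):
    ctrl.read_camera("top"); s=ctrl.sense(); T.append(s['torque'][2]);Z.append(s['eef_pos'][2])
print(np.mean(T),np.mean(Z),s['contact_force'])
E
```

```text
time: 28.85
eef_pos: [550.7, -188.6, 102.9]
tool_rot: [[0.932, 0.363, 0.001], [0.363, -0.932, -0.0], [0.001, 0.001, -1.0]]
contact_force: [0.9, 0.4, 5.3]
width: 23.0
grip_force: 60.9
0.26040383204246065 102.94478748321322 [ 0.84  -0.676  5.052]
```

Held by the thread, torque still about 0.26 (snug). Letting go and backing straight up.

```bash
python3 -m handwheel '0 0 0 0 0 0 .3;0 0 0 0 0 0 .6;0 0 0 0 0 0 .6;0 0 0 0 0 0 .6;0 0 0 0 0 0 .6;0 0 0 0 0 0 .6;0 0 0 0 0 0 .6;0 0 0 0 0 0 .6;0 0 0 0 0 0 .6;0 0 0 0 0 0 .6'; python3 - <<'E'
from h import *
T=[]
for i in range(8):
    ctrl.read_camera("top"); s=ctrl.sense(); T.append(s['torque'])
print(np.mean(T,0),s['eef_pos'],s['contact_force'])
E
python3 -m handwheel '0 0 .5 0 0 0 .6;0 0 1.5 0 0 0 .6;0 0 3 0 0 0 .6;0 0 4.5 0 0 0 .6;0 0 6 0 0 0 .6;0 0 8 0 0 0 .6;0 0 10 0 0 0 .6;0 0 12 0 0 0 .6;0 0 12 0 0 0 .6;0 0 12 0 0 0 .6'
python3 - <<'E'
from h import *
s=ctrl.sense()
c=ctrl.calibration("wrist"); im=ctrl.read_camera("wrist"); sc=ctrl.read_camera("scene")
cs=ctrl.calibration("scene"); print(s['torque'],w2p(c,[550.6,-188.1,80]),w2p(cs,[550.6,-188.1,80]),w2p(c,[550.6,-188.1,121]))
A=cv2.resize(im[140:340,220:420],(400,400),interpolation=cv2.INTER_CUBIC)
u,v=w2p(cs,[550.6,-188.1,90])[0].astype(int)
B=cv2.resize(sc[v-40:v+40,u-40:u+40],(400,400),interpolation=cv2.INTER_CUBIC)
cv2.imwrite("pics/fin.png",np.hstack([A,B])[:,:,::-1]); print(u-40,v-40)
E
```

```text
time: 30.25
eef_pos: [550.1, -188.6, 102.5]
tool_rot: [[0.932, 0.363, 0.0], [0.363, -0.932, -0.0], [0.0, 0.0, -1.0]]
contact_force: [-0.1, -0.4, -0.6]
width: 51.0
grip_force: 0.0
[-0.002 -0.003 -0.006] [ 550.059 -188.609  102.466] [-0.616 -1.008  0.03 ]
time: 31.65
eef_pos: [550.5, -188.8, 223.6]
tool_rot: [[0.932, 0.363, 0.002], [0.363, -0.932, -0.001], [0.002, 0.002, -1.0]]
contact_force: [-0.1, 0.0, -1.2]
width: 51.3
grip_force: 0.0
[0.029 0.03  0.014] [[320.074 228.705]] [[186.514 243.544]] [[320.061 243.999]]
145 198
```

View pics/fin.png

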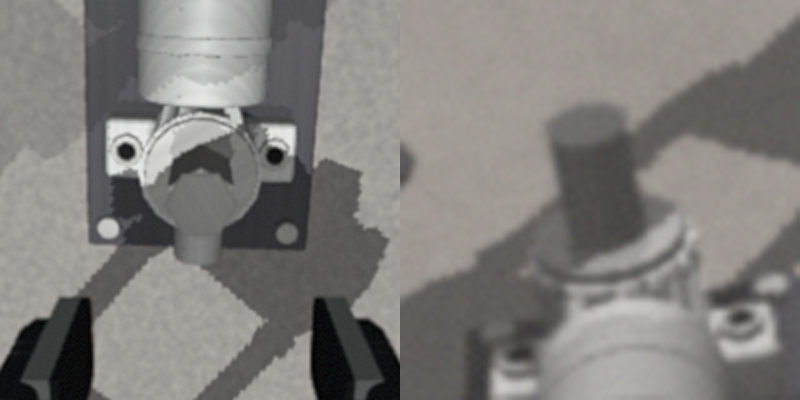

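The picture shows the plug upright, its shoulder down on the rim with no seal gap visible. With the torque bias near zero, the 0.23–0.26 N m reading means it is snug.

```bash
python3 -c "
from station import ctrl
print(ctrl.hand_in())"
```

```text
the job is handed in; nothing more can be done
None
```

I screwed the long plug down to about 0.23–0.26 N m, around the top of the 0.17–0.25 snug range and below the 0.3 limit. I then let go with its shoulder looking seated on the rim and handed the job in at about 32 s; no verdict came back.

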